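# Scoop the last cedar ball out of the corner of the bin

### The job

The last wooden cedar ball for the moth-proofing orders lies in a far corner of the grey bin. Holding the scoop that stands in the bin by its handle, push its pointed nose along the bin floor right into that corner so that the ball, stopped by the two walls, rolls up into the scoop; then lift the scoop level and set it down gently, with the ball still in it, flat on the middle of the white receipt pad and let go. Do not touch the ball with the gripper, and leave the thread spool in the other corner where it stands.

Things in the scene. Friction and masses are not known exactly. Their poses are not given: they have to be found in the camera images.
- bin: Open grey bin fixed to the counter, 180 (its x) x 160 (its y) x 45 mm high, walls and floor 5 mm. Origin: centre of its underside; x away from the robot, y left, turned by its yaw. The inside is 170 x 150 mm: its far inner corners lie at x = +85, y = +75 and -75 mm. The ball lies 19 to 27 mm from both walls of one far corner, the spool likewise in the other.
- scoop: Loose aluminium scoop, 0.18 kg, with an upright black handle; it stands on the bin floor in the near half. Origin: on its underside below the handle's middle; x towards the pointed nose, z up. The pan, floor 1.5 mm, is 66 mm wide, sides 22 mm high, from the back wall at x = -14 mm (40 mm high) to the point at x = +78 mm.
- scoop_pan (a point): Middle of the scoop's underside, at x = +32 mm in its frame.
- ball_center (a point): Centre of the loose wooden ball, 36 mm in diameter, about 25 g, smooth and slippery; it rolls easily.
- spool: Loose white thread spool standing upright in the other far corner, 28 mm in diameter and 42 mm high. Origin: centre of its underside.
- receipt_pad: White receipt pad, fixed on the counter to the right, 150 (its x) x 101 (its y) x 11 mm high. Origin: centre of its underside, on the counter. A ticket printer, 121 mm high, x from 440 to 620 and y from -46 to 86 mm in the robot's frame, stands between bin and pad: carry the scoop over it or round its front.
- scoop_point (a point): Point of the scoop's nose, on its underside, at x = +78 mm in its frame. The nose is a right angle (shoulders at x = +45, y = +-33 mm), so it fits a square corner. Along its two edges runs a ramp 5 mm wide and 4.5 mm high, behind which the ball drops into the pan; the ball is surely across once the point is within 5 mm of the corner.
- scoop_grip (a point): Middle of the handle's grip, 108 mm above the scoop's underside at x = 0. The grip is a rounded block 26 mm thick along the scoop's x, 44 mm wide along its y, from 80 to 134 mm above the underside; gripped across the 26 mm it best resists tipping in the push.
There are look-alikes about, which are no part of the job. What is meant by the part that bears ball_center is not orange, and is the larger of those in its own colour.

How it is judged:
On the way:
1. the ball has rolled into the scoop's pan at its corner of the bin (x of ball_center in the frame of scoop between 0 and 0.06 m and y of ball_center in the frame of scoop between -0.03 and 0.03 m and z of ball_center in the frame of scoop between 0.014 and 0.022 m and x of ball_center in the frame of bin above 0.02 m and z of ball_center in the frame of bin below 0.08 m and (y of ball_center in the frame of bin above 0.01 m or y of ball_center in the frame of bin below -0.01 m)), for 0.1 s.
At the end, for the whole second after the job is handed in: The scoop stands level (within 6 degrees) on the receipt pad, the middle of its underside within 40 mm of the pad's middle, at rest, with the ball lying at rest in its pan behind the ramp (x of ball_center in the frame of scoop between 0 and 0.06 m and y of ball_center in the frame of scoop between -0.03 and 0.03 m and z of ball_center in the frame of scoop between 0.014 and 0.022 m and horizontal distance between scoop_pan and receipt_pad below 0.04 m and z of scoop in the frame of receipt_pad between 0.007 and 0.016 m and angle between scoop's own z axis and vertical below 0.1 rad and linear speed of scoop below 0.02 m/s and linear speed of ball below 0.05 m/s); the robot touches nothing.
It fails at once if the gripper touches the ball (contact force between any of the fingers, the arm and ball above 0.2 N).
It fails at once if the spool is shifted by more than 15 mm or knocked over (distance of spool from where it was at the start of the episode above 0.015 m or angle between spool's own z axis and vertical above 0.3 rad).
It fails at once if the scoop is dropped or slammed onto the pad (faster than 0.3 m/s within about 9 mm of it) (horizontal distance between scoop_pan and receipt_pad below 0.06 m and z of scoop in the frame of receipt_pad below 0.02 m and linear speed of scoop above 0.3 m/s).
It also fails if it takes over 51 s, if anything falls off the work surface, if the arm or the gripper's body presses on something with over 40 N, if the wrist force passes 120 N, or if a joint passes its speed limit or range.

### The arm

A 6-joint arm with a two-finger parallel gripper is mounted at the origin on the work surface; the furniture and walls round the work are solid. World frame = base frame: x ahead of the robot, y to its left, z up, the work surface at z = 0. Lengths are in m, angles in rad, forces in N, time in s.
With the tool pointing down it reaches from about 0.425 to 0.95 m from the base axis. Payload 3.5 kg.
Tool frame: the origin (TCP) lies at the very end of the fingers, on their centre line; the grasp point (between the pads) lies 19 mm behind it; z points along the fingers, y is the line along which they close (so a half turn about z gives the same grasp; the last joint's range is limited). The gripper opens to 85 mm and grips with 20 to 120 N. Pads are 22 mm wide; open, the fingers measure 114 mm over their backs; the gripper's body (76 mm by 85 mm) begins 54 mm behind the grasp point. The pads swing forward as they close: fully open they stand 13 mm farther back than shut.
Start: joints at [-1.267, 0.286, 1.577, -0, 1.279, -0.15], TCP at [0.296, -0.607, 0.231] pointing down, gripper open.
Joint ranges: [-2.77, 2.77], [-0.9, 2.22], [0.21, 2.48], [-1.53, 4.67], [0.24, 2.81], [-2.84, 2.84]. Speed limits (rad/s): [2.79, 2.79, 3.14, 3.14, 3.14, 3.14].

### API

Orientations are given as a unit quaternion [x, y, z, w].
In Python, from bench import r gives the robot as it stands. The module is installed in compiled form; this text tells all that it offers.
- The arm moves only by the tool send_rows, never from a script. Its argument "rows" is text: rows parted by semicolons, each of 5 numbers parted by spaces: the shift along the tool's x, y, z in m, then the turn about the tool's z in rad, then the opening, from -1 (shut) to 1 (fully open). A call has 1 to 20 rows; each row is the pose to reach, as a shift and turn from the pose commanded when the call began, along the tool's axes at that moment; what a row does not reach only later rows make up. A row lasts 1/12 s, in which the tool goes at most 41.7 mm and 7.16 degrees, less where a joint would pass 70% of its speed; a pose out of reach is approached as far as the arm can. A call with a gripper value outside its range is refused whole. The fingers move at their own pace and stop on an object; "grip_force" is the grip in N (left out, the last holds). Time passes only in rows, so rows that repeat a pose let the fingers close. It gives the time, the measured TCP pose, the force, the opening and the grip force at its end, in the units of the state.
- r.observe(): the state, without advancing time (a new reading comes with each control period).
- r.capture(name): name is "side" or "top" or "wrist"; returns a dict with "pixels" (384x512x3 uint8, blue, green, red), "depth" (384x512 float32, m along the optical axis (not along the pixel's ray), 0 where there is no reading), "K" (3x3 intrinsics, pixels), "cam_to_world" (4x4, takes a point from camera to world coordinates); the wrist camera has in their place "T_tool_cam" (4x4, takes a point from camera to tool coordinates, whose origin is the TCP and whose axes are the flange's). Camera axes: x right, y down, z forward; pixel columns grow to the right and rows downward; lengths in m; the calibration is good to about 2 mm. A picture is of the moment at which its call begins: read the wrist's pose just before it.
- r.close_job(): hands the job in; it is judged then, once.
The state is a dict: "time": time; "q": joint angles; "qd": joint speeds; "effort": joint torques, N m; "ee_pos": TCP position; "tcp_rot": TCP orientation; "wrist_force": force on the tool from outside, world axes, zero at the start; "moment": the same for the moment, N m; "grip_width": opening from 0.0 (shut) to 1.0 (fully open); "gripper_force": force on a finger pad.
Only numpy, scipy, OpenCV 4.12 (cv2) and the standard library are available. Lean on these libraries where they do the work, as an engineer would, in place of code of your own. Each camera call takes 0.05 s, during which the arm holds its last target. There are 200 camera calls.

## Working session

There is one attempt and no reset: what is moved stays moved. The work goes in short steps, Python scripts to look and compute and a tool call to move; the robot and the scene stay as the last step left them, time stands still between calls to the robot, and variables do not carry over. Pictures are saved under pics/ and viewed, at most 10 in all, crops included, and the job is handed in when it is done.

Besides the shell and the picture viewer there is one more tool, called after "Request:" in YAML: its name, and indented under it one key for each argument. send_rows: Moves the arm, as the interface text tells. Its arguments: {"type":"object","properties":{"rows":{"type":"string"},"grip_force":{"type":"number"}},"required":["rows"]}

```bash
mkdir -p pics; cat > h.py <<'E'
import numpy as np, cv2, pickle
from bench import r
def snap(n):
    o=r.observe(); c=r.capture(n); c['o']=o
    if 'cam_to_world' not in c:
        from scipy.spatial.transform import Rotation as R
        T=np.eye(4);T[:3,:3]=R.from_quat(o['tcp_rot']).as_matrix();T[:3,3]=o['ee_pos']
        c['cam_to_world']=T@c['T_tool_cam']
    return c
def cloud(c):
    d=c['depth'];v,u=np.mgrid[:384,:512];K=c['K']
    P=np.stack([(u-K[0,2])/K[0,0]*d,(v-K[1,2])/K[1,1]*d,d],-1)
    W=P@c['cam_to_world'][:3,:3].T+c['cam_to_world'][:3,3]; W[d==0]=np.nan
    return W
E
python3 - <<'E'
from h import *
for n in ('top','side'):
    c=snap(n); pickle.dump(c,open(n+'.pkl','wb')); cv2.imwrite(f'pics/{n}0.png',c['pixels'])
    print(n,c['cam_to_world'].round(3).tolist(),c['K'][0,0])
o=r.observe();print(o)
E
```

```text
top [[0.015, -0.98, 0.197, 0.3], [-1.0, -0.018, -0.011, 0.091], [0.015, -0.197, -0.98, 1.017], [0.0, 0.0, 0.0, 1.0]] 364.5061883365607
side [[-0.997, -0.04, 0.071, 0.399], [-0.081, 0.566, -0.821, 0.755], [-0.007, -0.824, -0.567, 0.569], [0.0, 0.0, 0.0, 1.0]] 378.65250748688334
{'time': 0.1, 'q': array([-1.26697953e+00,  2.87122869e-01,  1.57805279e+00,  3.10247574e-05,
        1.27862923e+00, -1.50014252e-01]), 'qd': array([-0.00144039, -0.00289873, -0.00398015,  0.00089383,  0.00034908,
        0.0017313 ]), 'effort': array([ 5.11914695e-04, -4.07299054e+01, -2.93700349e+01, -1.33315043e-04,
        3.42665910e-03,  2.55534633e-07]), 'ee_pos': array([ 0.29576847, -0.60607265,  0.23004297]), 'tcp_rot': array([ 9.74365366e-01,  2.24968685e-01, -7.01718701e-05, -1.10398927e-03]), 'wrist_force': array([ 0.20478675, -0.18717633, -0.25640682]), 'moment': array([-0.01825439,  0.0052734 , -0.00997061]), 'gripper_force': 0.0, 'grip_width': 0.9989270866745009}
```

View pics/top0.png

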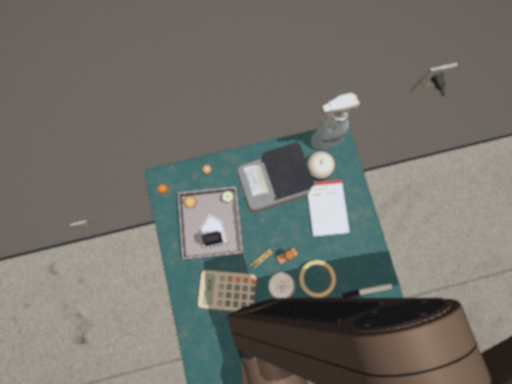

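View pics/side0.png

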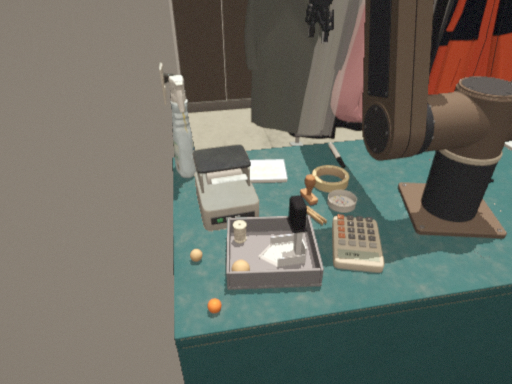

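The top view shows three ball candidates: an orange one at (163,188), a small tan one outside the bin at (207,169), and a larger tan one in the bin's far-left corner at (190,202). The last fits: it isn't orange and is the larger of the two tan ones. The spool is at (228,197), the scoop handle at (212,239) and the pad at (329,208). The side view agrees: ball (241,268), spool (240,230), handle (297,213).

I'll confirm with an enlarged crop and measure.

```bash
python3 - <<'E'
from h import *
c=pickle.load(open('top.pkl','rb')); s=pickle.load(open('side.pkl','rb'))
a=cv2.resize(c['pixels'][155:265,150:260],(500,500),interpolation=cv2.INTER_CUBIC)
b=cv2.resize(s['pixels'][190:320,180:330],(290*2-4,500),interpolation=cv2.INTER_CUBIC)[:,:298*2]
cv2.imwrite('pics/crop1.png',cv2.resize(np.hstack([a,b]),(800,374)))
W=cloud(c);S=cloud(s)
for n,(u,v) in dict(ball=(190,202),small=(207,169),orange=(163,188),spool=(228,197),handle=(212,239),pad=(329,208)).items(): print(n,W[v,u].round(3))
for n,(u,v) in dict(ball=(241,268),small=(196,256),spool=(240,224),handle=(297,205),pad=(268,172)).items(): print('s',n,S[v,u].round(3))
# bin: rim points
for nm,X in (('t',W),('s',S)):
    m=(abs(X[...,2]-.045)<.006)&(X[...,0]>.4)&(X[...,0]<.75)&(X[...,1]>.08)&(X[...,1]<.4)
    p=X[m][:,:2].astype(np.float32); r_=cv2.minAreaRect(p); print(nm,len(p),r_,cv2.boxPoints(r_).round(3).tolist())
    m=(X[...,2]>.09)&(X[...,2]<.16)&(X[...,0]>.4)&(X[...,0]<.62)&(X[...,1]>.1)&(X[...,1]<.35)
    p=X[m]; print('handle',len(p),p.min(0),p.max(0),cv2.minAreaRect(p[p[:,2]>.12][:,:2].astype(np.float32)))
    hs=X[m][:,2]; print(np.percentile(hs,[50,90,99]))
    m=(abs(X[...,2]-.011)<.004)&(X[...,0]>.3)&(X[...,0]<.62)&(X[...,1]<-.05)&(X[...,1]>-.3)
    p=X[m][:,:2].astype(np.float32)
    print('pad',len(p),cv2.minAreaRect(p))
    lab=cv2.inRange(c['pixels'] if nm=='t' else s['pixels'],(170,170,170),(255,255,255))>0
    p=X[m&lab][:,:2].astype(np.float32); print('padwhite',len(p),cv2.minAreaRect(p))
E
```

```text
ball [0.468 0.245 0.04 ]
small [0.567 0.204 0.021]
orange [0.509 0.324 0.025]
spool [0.482 0.142 0.048]
handle [0.362 0.172 0.137]
pad [ 0.462 -0.139  0.017]
s ball [0.467 0.26  0.039]
s small [0.564 0.217 0.02 ]
s spool [0.482 0.14  0.044]
s handle [0.368 0.192 0.141]
s pad [ 0.435 -0.119  0.014]
t 590 ((0.5037577152252197, 0.2095051109790802), (0.24723908305168152, 0.3270108103752136), 14.533208847045898) [[0.34299999475479126, 0.3370000123977661], [0.42500001192092896, 0.019999999552965164], [0.6639999747276306, 0.0820000022649765], [0.5820000171661377, 0.39899998903274536]]
handle 437 [0.54454068 0.10183199 0.09001214] [0.6199803  0.3499075  0.15991537] ((0.6059653759002686, 0.2965396046638489), (0.003356395987793803, 0.10997604578733444), 14.772106170654297)
[0.12750814 0.15357745 0.15891637]
pad 1784 ((0.4601190686225891, -0.11998692154884338), (0.3186858892440796, 0.13513582944869995), 3.4597980976104736)
padwhite 1630 ((0.4614637494087219, -0.1345907747745514), (0.1397010236978531, 0.10019844025373459), 6.401262283325195)
s 1130 ((0.4980542063713074, 0.2174692451953888), (0.24492686986923218, 0.3056793510913849), 14.97479248046875) [[0.3400000035762787, 0.3330000042915344], [0.4189999997615814, 0.03799999877810478], [0.656000018119812, 0.10100000351667404], [0.5770000219345093, 0.3970000147819519]]
handle 356 [0.54231378 0.10002196 0.09017556] [0.61981221 0.34996576 0.1599619 ] ((0.5908581614494324, 0.2202889621257782), (0.2542126774787903, 0.05156287923455238), 79.48506927490234)
[0.12614029 0.15333734 0.15905344]
pad 681 ((0.39392656087875366, -0.13314247131347656), (0.11858060956001282, 0.20170533657073975), 83.74021911621094)
padwhite 643 ((0.43812286853790283, -0.1380012035369873), (0.0968766137957573, 0.10580727458000183), 5.719954967498779)
```

View pics/crop1.png

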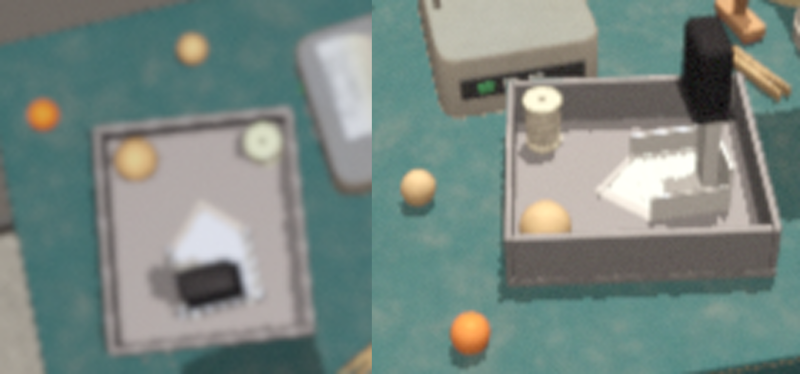

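The crop confirms it: the larger tan ball is in the bin's far-left (+y) corner, the spool is in the far-right corner, and the scoop points forward with its handle nearer the robot. Next I need finer numbers on the bin, handle, ball and pad.

```bash
python3 - <<'E'
from h import *
for n in ('top','side'):
    c=pickle.load(open(n+'.pkl','rb'));X=cloud(c);g=c['pixels'].astype(int)
    inb=(X[...,0]>.3)&(X[...,0]<.54)&(X[...,1]>.09)&(X[...,1]<.32)
    m=inb&(X[...,2]>.08)&(X[...,2]<.2)&(g.max(-1)<90)
    m&=(X[...,0]<.42)
    p=X[m]; print(n,'handle',len(p),p.min(0).round(3),p.max(0).round(3),np.median(p,0).round(3),cv2.minAreaRect(p[:,:2].astype(np.float32)))
    m=inb&(X[...,2]>.125)&(X[...,0]<.42); p=X[m]; print(' top face',len(p),cv2.minAreaRect(p[:,:2].astype(np.float32)), np.percentile(p[:,2],[10,50,90]).round(3))
    m=inb&(abs(X[...,2]-.045)<.01)&(g.max(-1)-g.min(-1)<30)&(g.max(-1)<140); p=X[m]
    rr=cv2.minAreaRect(p[:,:2].astype(np.float32)); print(' rim',len(p),rr,cv2.boxPoints(rr).round(3).tolist())
    m=inb&(X[...,2]>.012)&(X[...,2]<.05)&(g[...,2]-g[...,0]>60); p=X[m]
    from scipy.optimize import least_squares
    if len(p)>5:
        s=least_squares(lambda q:np.linalg.norm(p-q,axis=1)-.018,p.mean(0)+[0,0,-.01],loss='soft_l1',f_scale=.002); print(' ball',len(p),s.x.round(3),np.sqrt(np.mean(s.fun**2)).round(4))
    m=inb&(X[...,2]>.035)&(X[...,0]>.45)&(X[...,1]<.18)&(g.min(-1)>150); p=X[m]; print(' spool',len(p),p.mean(0).round(3), p[:,2].max().round(3))
    if n=='top':
        m=inb&(X[...,2]<.015)&(g.min(-1)>175)&(X[...,0]<.46);p=X[m];print(' pan',len(p),p[p[:,0].argmax()].round(3),p.mean(0).round(3),cv2.minAreaRect(p[:,:2].astype(np.float32)))
E
```

```text
top handle 191 [0.352 0.154 0.083] [0.379 0.197 0.143] [0.364 0.175 0.138] ((0.3658408522605896, 0.17556209862232208), (0.021539874374866486, 0.04216255992650986), 13.765219688415527)
 top face 198 ((0.3680918216705322, 0.1770256757736206), (0.025961268693208694, 0.043969299644231796), 15.207879066467285) [0.135 0.139 0.141]
 rim 331 ((0.4290657043457031, 0.1794588267803192), (0.2025877982378006, 0.1864960491657257), 7.036600112915039) [[0.31700000166893005, 0.25999999046325684], [0.3400000035762787, 0.07500000298023224], [0.5410000085830688, 0.0989999994635582], [0.5180000066757202, 0.2840000092983246]]
 ball 109 [0.473 0.25  0.024] 0.0144
 spool 133 [0.502 0.125 0.062] 0.123
 pan 351 [0.442 0.196 0.002] [0.41  0.183 0.007] ((0.4061313271522522, 0.17447572946548462), (0.0843067467212677, 0.054451193660497665), 69.3851547241211)
side handle 590 [0.347 0.158 0.082] [0.384 0.203 0.143] [0.367 0.194 0.119] ((0.3655015528202057, 0.17933900654315948), (0.029276253655552864, 0.04291001707315445), 15.39505672454834)
 top face 274 ((0.3662864565849304, 0.17795637249946594), (0.02489398792386055, 0.04499788582324982), 14.546670913696289) [0.128 0.139 0.141]
 rim 835 ((0.42905712127685547, 0.18002980947494507), (0.2008676677942276, 0.1896713376045227), 8.17717456817627) [[0.3160000145435333, 0.25999999046325684], [0.34299999475479126, 0.07199999690055847], [0.5419999957084656, 0.10000000149011612], [0.5149999856948853, 0.2879999876022339]]
 ball 157 [0.471 0.248 0.024] 0.007
 spool 293 [0.501 0.122 0.057] 0.123
```

```bash
cat >> h.py <<'E'
from scipy.spatial.transform import Rotation as R
def go(x,y,z,yaw):
    "shift and turn to TCP x,y,z with tool-x yaw (deg), from measured pose"
    o=r.observe(); M=R.from_quat(o['tcp_rot']).as_matrix()
    d=M.T@(np.array([x,y,z])-o['ee_pos']); now=np.degrees(np.arctan2(M[1,0],M[0,0]))
    t=-np.radians((yaw-now+180)%360-180)
    print('->',(x,y,z,yaw),'shift',d.round(4),'turn',round(t,3),'yaw now',round(now,2))
E
python3 - <<'E'
from h import *
from scipy.optimize import least_squares
for n in ('top','side'):
    c=pickle.load(open(n+'.pkl','rb'));X=cloud(c);g=c['pixels'].astype(int)
    m=(X[...,0]>.3)&(X[...,0]<.55)&(X[...,1]>.08)&(X[...,1]<.32)&(abs(X[...,2]-.045)<.004)&(g.max(-1)-g.min(-1)<30)&(g.max(-1)<140)
    p=X[m][:,:2]
    def f(q):
        cs,sn=np.cos(q[2]),np.sin(q[2]);d=p-q[:2];a=abs(d@[cs,sn]);b=abs(d@[-sn,cs])
        ex,ey=a-.0875,b-.0775   # distance to centreline of rim
        ins=(np.minimum(-ex,-ey)); out=np.hypot(np.maximum(ex,0),np.maximum(ey,0))
        return np.where((ex<0)&(ey<0),ins,out)
    best=min((least_squares(f,[.43,.19,y],loss='soft_l1',f_scale=.002) for y in (0,.05,.1,.15)),key=lambda s:s.cost)
    q=best.x;cs,sn=np.cos(q[2]),np.sin(q[2])
    print(n,len(p),q.round(4),np.degrees(q[2]).round(2),np.median(abs(best.fun)).round(4),'cornerL',(q[:2]+np.array([cs*.085-sn*.075,sn*.085+cs*.075])).round(4))
go(.5,-.2,.27,70);go(.46,.12,.27,100);go(.367,.178,.25,105)
E
```

```text
top 251 [0.4165 0.1909 0.1213] 6.95 0.0018 cornerL [0.4918 0.2756]
side 355 [0.4237 0.189  0.0484] 2.77 0.0092 cornerL [0.5049 0.268 ]
-> (0.5, -0.2, 0.27, 70) shift [ 0.3616 -0.2755 -0.0392] turn -0.768 yaw now 26.0
-> (0.46, 0.12, 0.27, 100) shift [ 0.4659 -0.5807 -0.0385] turn -1.292 yaw now 26.0
-> (0.367, 0.178, 0.25, 105) shift [ 0.4078 -0.6735 -0.0183] turn -1.379 yaw now 26.0
```

Request:
send_rows:
  rows: "0.362 -0.276 -0.05 -0.77 1;0.362 -0.276 -0.05 -0.77 1;0.362 -0.276 -0.05 -0.77 1;0.362 -0.276 -0.05 -0.77 1;0.362 -0.276 -0.05 -0.77 1;0.362 -0.276 -0.05 -0.77 1;0.362 -0.276 -0.05 -0.77 1;0.362 -0.276 -0.05 -0.77 1;0.362 -0.276 -0.05 -0.77 1;0.362 -0.276 -0.05 -0.77 1;0.362 -0.276 -0.05 -0.77 1;0.466 -0.581 -0.07 -1.29 1;0.466 -0.581 -0.07 -1.29 1;0.466 -0.581 -0.07 -1.29 1;0.466 -0.581 -0.07 -1.29 1;0.466 -0.581 -0.07 -1.29 1;0.466 -0.581 -0.07 -1.29 1;0.466 -0.581 -0.07 -1.29 1;0.466 -0.581 -0.07 -1.29 1;0.466 -0.581 -0.07 -1.29 1"

```text
time: 1.77
ee_pos: [0.4587, 0.1245, 0.3015]
tcp_rot: [0.641, 0.768, 0.001, -0.001]
wrist_force: [0.1, -0.5, -0.7]
grip_width: 1.002
gripper_force: 0.0
```

```bash
python3 - <<'E'
from h import *
c=snap('wrist'); pickle.dump(c,open('w1.pkl','wb')); cv2.imwrite('pics/w1.png',c['pixels'])
print(c['T_tool_cam'].round(3).tolist(),c['K'].round(1).tolist(),c['o']['q'].round(3))
go(.367,.178,.25,105);go(.367,.178,.12,105)
E
```

```text
[[-0.0, -0.957, -0.289, 0.074], [1.0, -0.0, 0.0, 0.001], [-0.001, -0.289, 0.957, -0.143], [0.0, 0.0, 0.0, 1.0]] [[272.3, 0.0, 253.1], [0.0, 272.3, 193.6], [0.0, 0.0, 1.0]] [ 0.05  -0.217  1.967  0.002  1.392 -0.13 ]
-> (0.367, 0.178, 0.25, 105) shift [ 0.0712 -0.0809  0.0512] turn -0.084 yaw now 100.21
-> (0.367, 0.178, 0.12, 105) shift [ 0.0712 -0.0808  0.1812] turn -0.084 yaw now 100.21
```

View pics/w1.png

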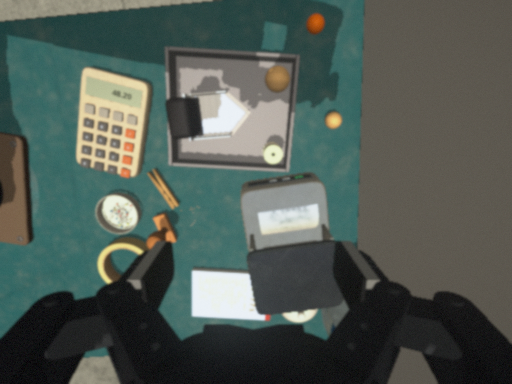

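The wrist view shows the whole bin: rim corners about (167,47), (300,54), (291,171) and (168,165). The ball is at (277,78), the spool at (273,154), the handle at (184,118), the scoop nose at (249,112) and the pad at (191–270, 268–320).

```bash
cat >> h.py <<'E'
def ray(c,u,v,z):
    K=c['K'];T=c['cam_to_world'];d=T[:3,:3]@[(u-K[0,2])/K[0,0],(v-K[1,2])/K[1,1],1]
    return T[:3,3]+d*(z-T[2,3])/d[2]
def fitbin(c,q0):
    "rim mask from depth, compare with model ring"
    from scipy.optimize import least_squares
    X=cloud(c);g=c['pixels'].astype(int)
    d=X[...,:2]-q0[:2]
    m=(np.linalg.norm(d,axis=-1)<.14)&(abs(X[...,2]-.045)<.0025)&(g.max(-1)-g.min(-1)<25)&(g.max(-1)<150)
    p=X[m][:,:2]
    def f(q):
        cs,sn=np.cos(q[2]),np.sin(q[2]);d=p-q[:2];a=abs(d@[cs,sn]);b=abs(d@[-sn,cs]);ex,ey=a-.0875,b-.0775
        return np.where((ex<0)&(ey<0),np.minimum(-ex,-ey),np.hypot(np.maximum(ex,0),np.maximum(ey,0)))
    s=least_squares(f,q0,loss='soft_l1',f_scale=.002);return s.x,len(p),np.median(abs(s.fun))
E
python3 - <<'E'
from h import *
c=pickle.load(open('w1.pkl','rb'))
P=[ray(c,u,v,.045) for u,v in ((167,47),(300,54),(291,171),(168,165))]
for p in P: print(p.round(4))
A=np.array(P); print('ctr',A.mean(0).round(4),[np.linalg.norm(A[i]-A[(i+1)%4]).round(3) for i in range(4)])
e=(A[1]-A[0]+A[2]-A[3]);print('yaw',np.degrees(np.arctan2(e[1],e[0])).round(2))
for z0 in (c,pickle.load(open('top.pkl','rb'))):
  q,n,e=fitbin(z0,[.428,.189,.1]); print(q.round(4),np.degrees(q[2]).round(2),n,e.round(4))
print('ball',ray(c,277,78,.023).round(3),'spool',ray(c,273,154,.047).round(3),'handletop',ray(c,184,118,.139).round(3),'nose',ray(c,249,112,.006).round(3))
for q in ((191,268),(270,320),(191,317),(268,268)): print('pad',ray(c,*q,.011).round(3))
X=cloud(c);print('pad z',np.nanmedian(X[275:310,200:240,2]),'binfloor',np.nanmedian(X[60:75,225:250,2]),'counter',np.nanmedian(X[180:200,200:230,2]),'handle',np.nanmedian(X[112:124,178:190,2]))
E
```

```text
[0.3205 0.2573 0.045 ]
[0.4949 0.2804 0.045 ]
[0.5176 0.1238 0.045 ]
[0.3359 0.1001 0.045 ]
ctr [0.4172 0.1904 0.045 ] [np.float64(0.176), np.float64(0.158), np.float64(0.183), np.float64(0.158)]
yaw 7.48
[0.4162 0.1907 0.1234] 7.07 1395 0.0015
[0.4162 0.1911 0.1224] 7.01 341 0.0014
ball [0.472 0.249 0.023] spool [0.486 0.144 0.047] handletop [0.374 0.177 0.139] nose [0.441 0.196 0.006]
pad [ 0.384 -0.089  0.011]
pad [ 0.547 -0.176  0.011]
pad [ 0.397 -0.196  0.011]
pad [ 0.522 -0.065  0.011]
pad z 0.011191448365483386 binfloor 0.005151057510108192 counter -7.501242179397405e-05 handle 0.1386525311588996
```

Request:
send_rows:
  rows: "0.018 -0.02 0.01 -0.02 1;0.036 -0.04 0.025 -0.04 1;0.054 -0.06 0.04 -0.06 1;0.071 -0.081 0.051 -0.084 1;0.071 -0.081 0.051 -0.084 1;0.071 -0.081 0.051 -0.084 1"

```text
time: 2.32
ee_pos: [0.3672, 0.1752, 0.2493]
tcp_rot: [0.611, 0.792, -0.001, -0.0]
wrist_force: [0.5, 0.0, 0.5]
grip_width: 1.003
gripper_force: 0.0
```

Request:
send_rows:
  rows: "0.003 0 0.03 0 1;0.003 0 0.06 0 1;0.003 0 0.09 0 1;0.003 0 0.115 0 1;0.003 0 0.135 0 1;0.003 0 0.15 0 1;0.003 0 0.154 0 1;0.003 0 0.154 0 1"

```text
time: 2.98
ee_pos: [0.3678, 0.1777, 0.0957]
tcp_rot: [0.611, 0.791, -0.001, -0.001]
wrist_force: [0.5, -0.4, -0.2]
grip_width: 0.998
gripper_force: 0.0
```

Reached. Now I'll grip.

Request:
send_rows:
  rows: "0 0 0 0 0.2;0 0 0 0 -0.1;0 0 0 0 -0.4;0 0 0 0 -0.6;0 0 0 0 -0.8;0 0 0 0 -1;0 0 0 0 -1;0 0 0 0 -1;0 0 0 0 -1;0 0 0 0 -1;0 0 0 0 -1;0 0 0 0 -1"
  grip_force: 80

```text
time: 3.98
ee_pos: [0.3681, 0.1789, 0.0973]
tcp_rot: [0.611, 0.792, 0.001, 0.001]
wrist_force: [-0.1, -0.1, 5.1]
grip_width: 0.297
gripper_force: 79.1
```

```bash
python3 - <<'E'
from h import *
go(.4035,.1631,.106,142)
E
```

```text
-> (0.4035, 0.1631, 0.106, 142) shift [-0.0243  0.0302 -0.0087] turn -0.65 yaw now 104.74
```

Request:
send_rows:
  rows: "0 0 -0.002 0 -1;0 0 -0.005 0 -1;0 0 -0.008 0 -1;0 0 -0.01 0 -1;0 0 -0.01 0 -1"

```text
time: 4.4
ee_pos: [0.3673, 0.1788, 0.1065]
tcp_rot: [0.611, 0.792, 0.0, 0.0]
wrist_force: [-0.1, -0.1, -1.7]
grip_width: 0.292
gripper_force: 78.5
```

Request:
send_rows:
  rows: "-0.004 0.005 0 0 -1;-0.01 0.012 0 -0.03 -1;-0.016 0.02 0 -0.1 -1;-0.021 0.026 0 -0.17 -1;-0.024 0.03 0 -0.24 -1;-0.024 0.03 0 -0.31 -1;-0.024 0.03 0 -0.38 -1;-0.024 0.03 0 -0.45 -1;-0.024 0.03 0 -0.52 -1;-0.024 0.03 0 -0.58 -1;-0.024 0.03 0 -0.63 -1;-0.024 0.03 0 -0.65 -1;-0.024 0.03 0 -0.65 -1;-0.024 0.03 0 -0.65 -1"

```text
time: 5.57
ee_pos: [0.4025, 0.163, 0.1062]
tcp_rot: [0.326, 0.945, -0.0, -0.0]
wrist_force: [-0.6, 0.7, -2.1]
grip_width: 0.297
gripper_force: 78.5
```

```bash
python3 - <<'E'
from h import *
o=r.observe();print(o['ee_pos'],o['wrist_force'])
for n in('top','side'):
    c=snap(n);pickle.dump(c,open(n+'2.pkl','wb'))
    cv2.imwrite('pics/%s2.png'%n,cv2.resize(c['pixels'][155:275,140:280] if n=='top' else c['pixels'][180:310,200:340],None,fx=4,fy=4,interpolation=cv2.INTER_CUBIC))
c=snap('wrist');cv2.imwrite('pics/w2.png',c['pixels'])
go(.4035,.1631,.106,142)
a,b=[cv2.imread('pics/%s2.png'%n) for n in('top','side')]
a=cv2.resize(a,(400,343));b=cv2.resize(b,(400,343));cv2.imwrite('pics/both2.png',np.hstack([a,b]))
E
```

```text
[0.40251126 0.163023   0.10620728] [-0.58145019  0.70764996 -2.09729136]
-> (0.4035, 0.1631, 0.106, 142) shift [-0.0008  0.0007  0.0003] turn -0.001 yaw now 141.93
```

View pics/both2.png

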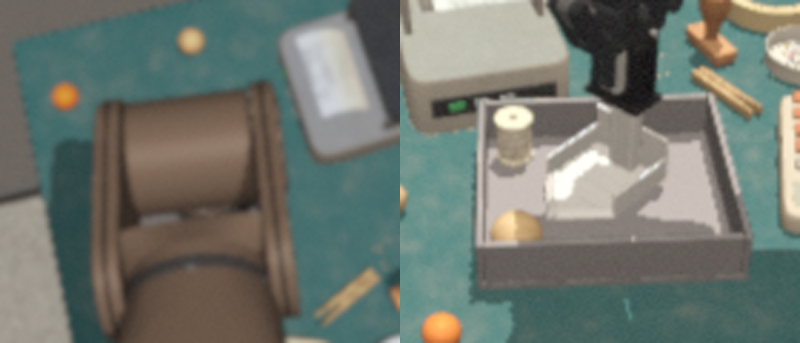

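The side crop shows the scoop held just clear of the bin floor, its nose at side pixel (252,261) pointing at the ball (240,268), and the spool untouched. The top view is blocked by the arm. I'll check the nose position and then lower.

```bash
python3 - <<'E'
from h import *
c=pickle.load(open('side2.pkl','rb'));print(ray(c,252,261,.014).round(4))
E
```

```text
[0.4505 0.2165 0.014 ]
```

Request:
send_rows:
  rows: "0 0 0.003 0 -1;0 0 0.006 0 -1;0 0 0.008 0 -1;0 0 0.009 0 -1;0 0 0.009 0 -1;0 0 0.009 0 -1"

```text
time: 6.22
ee_pos: [0.4025, 0.1631, 0.0973]
tcp_rot: [0.326, 0.945, 0.0, 0.0]
wrist_force: [-1.2, 0.2, -0.2]
grip_width: 0.294
gripper_force: 78.5
```

Request:
send_rows:
  rows: "0 0.003 0.001 0 -1;0 0.008 0.001 0 -1;0 0.014 0.001 0 -1;0 0.02 0.001 0 -1;0 0.026 0.001 0 -1;0 0.032 0.001 0 -1;0 0.038 0.001 0 -1;0 0.044 0.001 0 -1;0 0.05 0.001 0 -1;0 0.055 0.001 0 -1;0 0.058 0.001 0 -1;0 0.058 0.001 0 -1"

```text
time: 7.22
ee_pos: [0.4397, 0.2094, 0.0973]
tcp_rot: [0.326, 0.946, 0.001, 0.001]
wrist_force: [1.3, -0.8, 5.3]
grip_width: 0.295
gripper_force: 79.7
```

```bash
python3 - <<'E'
from h import *
o=r.observe();print(o['wrist_force'],o['moment'])
c=snap('side');pickle.dump(c,open('s3.pkl','wb'));a=cv2.resize(c['pixels'][180:310,200:340],(400,371),interpolation=cv2.INTER_CUBIC)
w=snap('wrist');pickle.dump(w,open('w3.pkl','wb'))
cv2.imwrite('pics/b3.png',np.hstack([a,cv2.resize(w['pixels'],(400,371))]))
E
```

```text
[ 1.33686135 -0.82072145  5.33928067] [-0.24744509 -0.02819321  0.01585891]
```

View pics/b3.png

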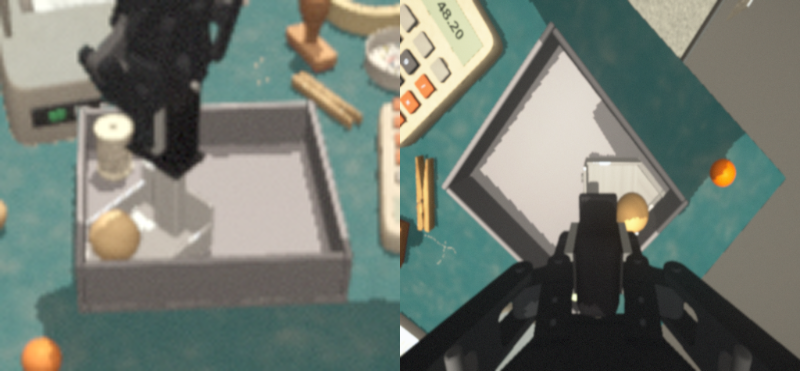

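The ball looks raised into the scoop: wrist (633,210) inside the white pan, side (113,236). The nose is about 6 mm from the corner, so I'll push on in small steps.

Request:
send_rows:
  rows: "0 0.002 0 0 -1;0 0.004 0 0 -1;0 0.005 0 0 -1;0 0.005 0 0 -1"

```text
time: 7.65
ee_pos: [0.4408, 0.2112, 0.0977]
tcp_rot: [0.325, 0.946, -0.003, -0.001]
wrist_force: [-5.0, -9.4, 14.4]
grip_width: 0.299
gripper_force: 80.7
```

```bash
python3 - <<'E'
from h import *
from scipy.optimize import least_squares
o=r.observe();M=R.from_quat(o['tcp_rot']).as_matrix();print(o['ee_pos'],o['wrist_force'])
for n in('side','wrist'):
    c=snap(n);X=cloud(c);g=c['pixels'].astype(int)
    m=(abs(X[...,0]-.47)<.04)&(abs(X[...,1]-.25)<.04)&(X[...,2]>.012)&(X[...,2]<.05)&(g[...,2]-g[...,0]>50);p=X[m]
    s=least_squares(lambda q:np.linalg.norm(p-q,axis=1)-.018,p.mean(0)+[0,0,-.01],loss='soft_l1',f_scale=.002)
    yy=M[:2,1];d=s.x[:2]-o['ee_pos'][:2];print(n,len(p),s.x.round(4),'scoop x,y',(d@yy).round(4),(d@[-yy[1],yy[0]]).round(4),np.median(abs(s.fun)).round(4))
E
```

```text
[0.44076962 0.21116693 0.09767053] [-4.96304844 -9.38718055 14.3551819 ]
side 233 [0.4687 0.2245 0.0262] scoop x,y 0.0277 -0.0138 0.0006
wrist 914 [0.4701 0.2252 0.0247] scoop x,y 0.0291 -0.0144 0.0003
```

The ball is in the pan at scoop-frame (0.029, -0.014), z about 0.02, and the nose is seated in the corner. Next I'll back off slightly and lift.

Request:
send_rows:
  rows: "0 -0.002 0 0 -1;0 -0.006 0 0 -1;0 -0.008 -0.003 0 -1;0 -0.008 -0.008 0 -1;0 -0.008 -0.015 0 -1;0 -0.008 -0.024 0 -1;0 -0.008 -0.034 0 -1;0 -0.008 -0.046 0 -1;0 -0.008 -0.058 0 -1;0 -0.008 -0.07 0 -1;0 -0.008 -0.082 0 -1;0 -0.008 -0.094 0 -1;0 -0.008 -0.106 0 -1;0 -0.008 -0.118 0 -1;0 -0.008 -0.13 0 -1;0 -0.008 -0.142 0 -1;0 -0.008 -0.152 0 -1;0 -0.008 -0.16 0 -1;0 -0.008 -0.165 0 -1;0 -0.008 -0.168 0 -1"

```text
time: 9.42
ee_pos: [0.4365, 0.2065, 0.2652]
tcp_rot: [0.326, 0.945, 0.0, 0.0]
wrist_force: [0.2, -0.3, -2.0]
grip_width: 0.296
gripper_force: 78.7
```

```bash
python3 - <<'E'
from h import *
c=snap('wrist');cv2.imwrite('pics/w4.png',c['pixels'])
# pad centre from w1: white/depth mask
w=pickle.load(open('w1.pkl','rb'));X=cloud(w);m=(abs(X[...,2]-.011)<.004)&(X[...,0]>.35)&(X[...,0]<.58)&(X[...,1]<-.06)&(X[...,1]>-.25)
k=cv2.morphologyEx(m.astype(np.uint8),cv2.MORPH_OPEN,np.ones((5,5)));p=X[k>0][:,:2].astype(np.float32);print(cv2.minAreaRect(p),len(p))
for y in (142,97,60,52): go(.44,-.13,.265,y)
E
```

```text
((0.4656715393066406, -0.13374736905097961), (0.14843003451824188, 0.10118454694747925), 6.37112283706665) 2863
-> (0.44, -0.13, 0.265, 142) shift [-2.10e-01 -2.63e-01  2.00e-04] turn -0.001 yaw now 141.97
-> (0.44, -0.13, 0.265, 97) shift [-2.10e-01 -2.63e-01  2.00e-04] turn 0.785 yaw now 141.97
-> (0.44, -0.13, 0.265, 60) shift [-2.10e-01 -2.63e-01  2.00e-04] turn 1.431 yaw now 141.97
-> (0.44, -0.13, 0.265, 52) shift [-2.10e-01 -2.63e-01  2.00e-04] turn 1.57 yaw now 141.97
```

View pics/w4.png

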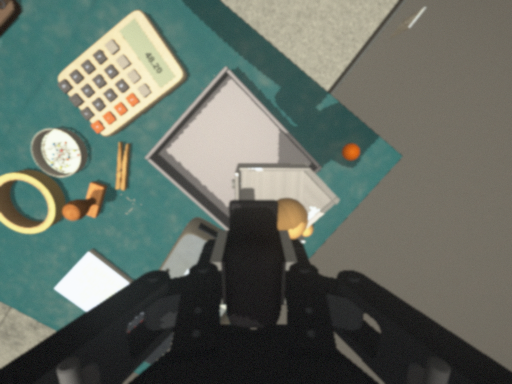

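The ball is still in the pan at wrist pixel (290,215). The pad centre is (0.466,-0.134) with yaw 6.4°. I'll carry over the printer, with the scoop's underside at about 0.17 m.

Request:
send_rows:
  rows: "-0.0017 -0.0022 0 0.006 -1;-0.0065 -0.0084 0 0.025 -1;-0.014 -0.0182 0 0.053 -1;-0.0239 -0.031 0 0.091 -1;-0.0358 -0.0465 0 0.136 -1;-0.0495 -0.0642 0 0.188 -1;-0.0643 -0.0836 0 0.244 -1;-0.0801 -0.104 0 0.304 -1;-0.0966 -0.1255 0 0.367 -1;-0.113 -0.1467 0 0.429 -1;-0.1295 -0.1682 0 0.492 -1;-0.1453 -0.1886 0 0.552 -1;-0.1601 -0.208 0 0.608 -1;-0.1738 -0.2257 0 0.66 -1;-0.1857 -0.2412 0 0.705 -1;-0.1956 -0.254 0 0.743 -1;-0.2031 -0.2638 0 0.771 -1;-0.2079 -0.27 0 0.79 -1;-0.2096 -0.2722 0 0.796 -1;-0.2096 -0.2722 0 0.796 -1"

```text
time: 11.13
ee_pos: [0.4335, -0.1373, 0.264]
tcp_rot: [0.667, 0.745, -0.0, -0.0]
wrist_force: [-0.2, 0.4, -1.8]
grip_width: 0.296
gripper_force: 78.7
```

```bash
python3 - <<'E'
from h import *
o=r.observe();print(o['wrist_force'],o['moment'])
c=snap('wrist');cv2.imwrite('pics/w5.png',c['pixels'])
go(.434,-.137,.108,96.4)
E
```

```text
[-0.23266124  0.43372169 -1.8205387 ] [0.03764094 0.03400404 0.03983395]
-> (0.434, -0.137, 0.108, 96.4) shift [-0.0004  0.0005  0.1561] turn -0.001 yaw now 96.37
```

View pics/w5.png

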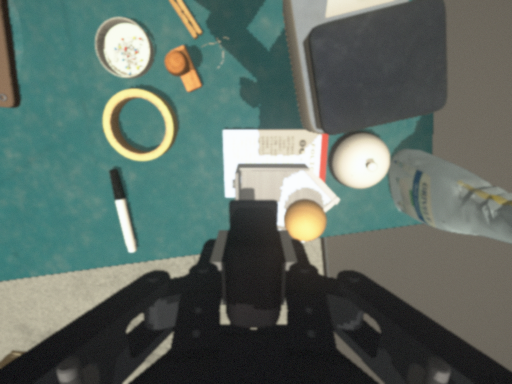

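The ball (305,220) is in the pan and the scoop is centred over the pad. Lowering.

Request:
send_rows:
  rows: "0 0 0.002 0 -1;0 0 0.008 0 -1;0 0 0.018 0 -1;0 0 0.03 0 -1;0 0 0.043 0 -1;0 0 0.056 0 -1;0 0 0.069 0 -1;0 0 0.082 0 -1;0 0 0.095 0 -1;0 0 0.107 0 -1;0 0 0.118 0 -1;0 0 0.128 0 -1;0 0 0.136 0 -1;0 0 0.143 0 -1;0 0 0.148 0 -1;0 0 0.152 0 -1;0 0 0.154 0 -1;0 0 0.155 0 -1;0 0 0.156 0 -1;0 0 0.156 0 -1"

```text
time: 12.85
ee_pos: [0.4339, -0.1372, 0.1086]
tcp_rot: [0.667, 0.745, 0.0, 0.0]
wrist_force: [-0.3, -0.3, -1.9]
grip_width: 0.292
gripper_force: 78.7
```

Request:
send_rows:
  rows: "0 0 0.001 0 -1;0 0 0.002 0 -1;0 0 0.003 0 -1;0 0 0.004 0 -1;0 0 0.004 0 -1;0 0 0.004 0 -1"

```text
time: 13.35
ee_pos: [0.4336, -0.137, 0.1042]
tcp_rot: [0.667, 0.745, -0.0, -0.0]
wrist_force: [-0.6, 0.3, -1.3]
grip_width: 0.295
gripper_force: 78.7
```

Request:
send_rows:
  rows: "0 0 0.0005 0 -1;0 0 0.001 0 -1;0 0 0.001 0 -1;0 0 0.001 0 -1"

```text
time: 13.68
ee_pos: [0.4338, -0.1372, 0.1037]
tcp_rot: [0.667, 0.745, -0.0, 0.0]
wrist_force: [-1.5, -0.2, 1.9]
grip_width: 0.295
gripper_force: 79.0
```

In contact. Releasing slowly.

Request:
send_rows:
  rows: "0 0 0 0 -1;0 0 0 0 -1;0 0 0 0 -0.41;0 0 0 0 -0.38;0 0 0 0 -0.34;0 0 0 0 -0.28;0 0 0 0 -0.2;0 0 0 0 -0.1;0 0 0 0 0.1;0 0 0 0 0.3;0 0 0 0 0.5;0 0 0 0 0.6;0 0 0 0 0.6;0 0 0 0 0.6"
  grip_force: 20

```text
time: 14.85
ee_pos: [0.4337, -0.1371, 0.1033]
tcp_rot: [0.667, 0.745, -0.0, 0.0]
wrist_force: [-0.0, -0.6, 0.3]
grip_width: 0.801
gripper_force: 0.0
```

Request:
send_rows:
  rows: "0 0 -0.005 0 0.6;0 0 -0.015 0 0.6;0 0 -0.03 0 0.6;0 0 -0.05 0 0.6;0 0 -0.08 0 0.6;0 0 -0.11 0 0.6;0 0 -0.14 0 0.6;0 0 -0.16 0 0.6;0 0 -0.16 0 0.6;0 0 -0.16 0 0.6;0 0 -0.16 0 0.6"

```text
time: 15.77
ee_pos: [0.4332, -0.1368, 0.2627]
tcp_rot: [0.667, 0.745, -0.0, -0.001]
wrist_force: [0.6, 0.5, -0.6]
grip_width: 0.802
gripper_force: 0.0
```

```bash
python3 - <<'E'
from h import *
c=snap('wrist');cv2.imwrite('pics/w6.png',c['pixels'])
s=snap('side');cv2.imwrite('pics/f.png',np.hstack([cv2.resize(c['pixels'],(400,300)),cv2.resize(s['pixels'][100:280,160:400],(400,300))]))
from scipy.optimize import least_squares
X=cloud(c);g=c['pixels'].astype(int)
m=(abs(X[...,0]-.46)<.08)&(abs(X[...,1]+.14)<.05)&(X[...,2]>.018)&(X[...,2]<.06)&(g[...,2]-g[...,0]>50);p=X[m]
q=least_squares(lambda q:np.linalg.norm(p-q,axis=1)-.018,p.mean(0)+[0,0,-.01],loss='soft_l1',f_scale=.002).x
print(len(p),q.round(4)); h=X[(abs(X[...,0]-.434)<.04)&(abs(X[...,1]+.137)<.04)&(X[...,2]>.135)&(X[...,2]<.16)];print(h.mean(0),h[:,2].std())
E
```

```text
445 [ 0.4801 -0.1461  0.0307]
[ 0.43512147 -0.13646683  0.14432201] 0.0017870098980073293
```

View pics/f.png

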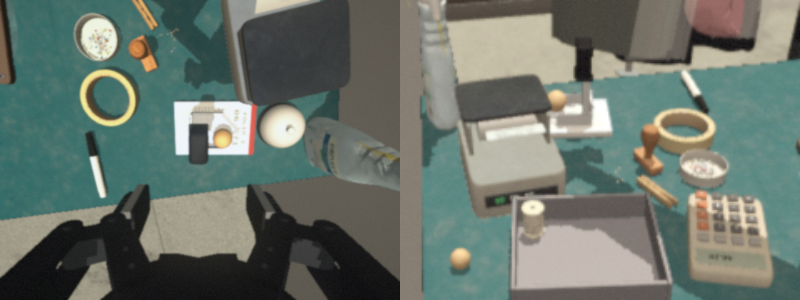

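The scoop stands level on the pad with the ball in it: the ball is at about x 45 mm, y -14 mm, z 19.7 mm in the scoop frame. The spool (533,217) is undisturbed and the gripper is clear. Handing in.

```bash
python3 -c "
from bench import r
print(r.close_job())"
```

```text
the job is handed in; nothing more can be done
None
```

I handed the job in at about 16 s: the ball is in the scoop, the scoop stands level on the middle of the receipt pad with the gripper clear, and the spool stands where it was; no verdict came back.

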